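Test the full indicator of the spring-hung chip bin

TASK

Check that the chip bin's full indicator works: with the fingertips press gently down on the chequered thumb plate at the bin's front corner until the black pointer stands on the red mark of the scale, keep it there for a second without pushing it past the red, then let the bin come fully back up and take the hand clear. Nothing is to be gripped or lifted: leave the red index where it is set and do not disturb the hammer, calipers, goggles and slate on the bench.

Things in the scene. Friction and masses are not known exactly. Their poses are not given: they have to be found in the camera images.
- bin_carrier: Fixed steel carrier, 320 mm wide, bolted to the bench's front edge, the edge farthest from the robot; its place and yaw differ from run to run. Origin: its mid-width at bench-top height (z = 0), rear of its upright back plate; x points away from the bench and robot, y along the edge, z up. An apron 3 mm thick lies on the bench, x = -42 to +4 mm. All x, y, z below are in this frame.
- hinge_mid (a point): Middle of the bin's hinge rod, at x = 18, y = 0, z = -6 mm, rod parallel to y. A green side plate, y = 158 to 162 mm, runs from here forward to x = 205 mm (its top rises from z = 3 to 30 mm) and holds the scale.
- chip_bin (a joint): Tilt of the bin about the hinge, rad: 0 at rest against its upper stop, growing as the front goes down; lower stop 0.34. A spring drives it back to 0: pressed at the thumb plate it yields at about 3 to 8 N (the bin's weight differs) and needs about 6 N more at 0.2 rad; a damper adds about 40 N per m/s of plate speed. Let go, it is back at 0 within 1 s.
- thumb_plate: Chequered bare-steel plate, 46 (x) by 60 (y) by 6 mm, fixed flat on the front corner of the bin on the +y side: the place to press. The bin is a green open sheet trough, 276 mm wide, from the hinge out to x = 205 mm, front rim at z = 41 mm. Origin: centre of the plate's underside, at rest at x = 188, y = 100, z = 41 mm; z axis up at rest, tilting with the bin.
- press_point (a point): Centre of the thumb plate's upper face, at rest 47 mm above the bench top. It lies 170 mm out from the hinge and 53 mm above it, so when pressed down 30 mm it also moves about 7 mm outward (+x).
- pointer_tip (a point): Tip of the black needle, 8 mm tall at its root, fixed to the bin at the same corner and pointing to +y across the face of the scale. It lies 197 mm out from the hinge and 20 mm above it: it goes down about 1.16 times as far as the press point and hardly moves outward. At rest it is at the top tick, z = 14 mm.
- scale_top (a point): Middle of the upper edge of the white upright scale: 46 mm wide (y = 158 to 204 mm), 98 mm tall (z = 32 down to -66 mm), face at x = 208 mm looking along +x, away from the robot, with black ticks every 5 mm from z = 14 mm down.
- red_mark (a point): Red index: a band 46 mm wide and 16 mm tall clipped across the scale, 20 to 44 mm below the resting pointer (differs). The point is level with the band's middle, in the pointer's path, axes as the carrier's (z up): pointer tip and this point at one height = on the mark; over 8 mm off = off the red. It slides on the scale at a push of 3 N: leave it. A brass screw sticks out 10 mm at its +y end.
- bush_hammer: Bush hammer lying on the bench: ash shaft 25 mm thick and 235 mm long along its y, square steel head 105 mm across the shaft and 42 by 42 mm, with chequered faces, at y = 71 to 113 mm. Origin: on the bench under the middle of the shaft. 0.9 kg. Leave it alone.
- spring_calipers: Steel spring calipers lying flat on the bench, about 205 mm along their y (bow spring at +y), 95 mm wide, 14 mm high. Origin: on the bench under their middle. Leave them alone.
- goggles: Clear plastic safety goggles with a teal frame standing on their lower rim on the bench, about 160 mm (y) by 100 mm (x) by 74 mm high. Origin: on the bench under their middle. Leave them alone.
- slate_sample: Blue-grey slate square 100 by 100 by 12 mm lying on the bench. Origin: centre of its underside. Leave it alone.

How it is judged:
By the outcome, as a careful person would: the job done as asked, in the order asked, and still so for the second after the job is handed in, with the robot touching nothing.
It also fails if it takes over 35 s, if anything falls off the work surface, if the arm or the gripper's body presses on something with over 40 N, if the wrist force passes 120 N, or if a joint passes its speed limit or range.

ROBOT

A 6-joint arm with a two-finger parallel gripper is mounted at the origin on the work surface. World frame = base frame: x ahead of the robot, y to its left, z up, the work surface at z = 0. Lengths are in m, angles in rad, forces in N, time in s.
With the tool pointing down it reaches from about 0.25 to 0.725 m from the base axis. Payload 9.7 kg.
Tool frame: the origin (TCP) lies at the very end of the fingers, on their centre line; the grasp point (between the pads) lies 19 mm behind it; z points along the fingers, y is the line along which they close (so a half turn about z gives the same grasp; the last joint's range is limited). The gripper opens to 85 mm and grips with 20 to 120 N. Pads are 22 mm wide; open, the fingers measure 114 mm over their backs; the gripper's body (76 mm by 85 mm) begins 54 mm behind the grasp point. The pads swing forward as they close: fully open they stand 13 mm farther back than shut.
Start: joints at [-1.306, 0.087, 0.176, 1.66, 0, 1.571], TCP at [0.144, -0.531, 0.231] pointing down, gripper open.
Joint ranges: [-3.13, 3.13], [-0.85, 1.81], [-1.15, 1.24], [-2.2, 2.28], [-1.44, 1.52], [-3.14, 3.14]. Speed limits (rad/s): [2.22, 2.22, 2.57, 3.14, 3.14, 3.14].

INTERFACE

Orientations are given as a unit quaternion [x, y, z, w].
In Python, from bench import r gives the robot as it stands.
- The arm moves only by the shell command python3 -m jog 'ROWS' [FORCE]. ROWS is JSON, a list of rows, each an object with "delta_pos": the shift along the world's x, y, z in m, a list of three; "twist": the turn, a rotation vector about the world's x, y, z in degrees, a list of three; "grip": the closure, from -1 (fully open) to 1 (shut). In form: [{"delta_pos": [x, y, z], "twist": [rx, ry, rz], "grip": grip}, ...]. A call has exactly 10 rows; each row shifts and turns the commanded pose from where the row before left it; what a row does not reach is not made up. A row lasts 1/10 s, in which the tool goes at most 50 mm and 8.59 degrees, less where a joint would pass 70% of its speed; a pose out of reach is approached as far as the arm can. A call is refused whole if a number of a shift passes 0.05 or a number of a turn 8.59, either way. A call with a gripper value outside its range is refused whole. The fingers move at their own pace and stop on an object; FORCE is the grip in N (left out, the last holds). Time passes only in rows, so rows that do not move let the fingers close, or fill a call up. It gives the time, the measured TCP pose, the force, the opening and the grip force at its end, in the units of the state.
- r.get_state(): the state, without advancing time (a new reading comes with each control period).
- r.capture(name): name is "scene" or "top" or "wrist"; returns the picture (384x512x3 uint8, red, green, blue); there is no depth.
- r.camera_params(name): a dict with "mtx" (3x3 intrinsics, pixels), "R" (3x3) and "t" (3): a world point X has camera coordinates R X + t. Camera axes: x right, y down, z forward; pixel columns grow to the right and rows downward; lengths in m; the calibration is good to about 2 mm. A picture is of the moment at which its call begins: read the wrist's pose just before it. camera_params takes no time and is no camera call; for the wrist camera it gives the pose at the moment of the call.
- r.close_job(): hands the job in; it is judged then, once.
The state is a dict: "time_s": time; "joint_pos": joint angles; "joint_vel": joint speeds; "tau": joint torques, N m; "position": TCP position; "orientation": TCP orientation; "ft_force": force on the tool from outside, world axes, zero at the start; "torque": the same for the moment, N m; "width": finger opening in m; "finger_force": force on a finger pad.
Only numpy, scipy, OpenCV 4.12 (cv2) and the standard library are available. Lean on these libraries where they do the work, as an engineer would, in place of code of your own. Each camera call takes 0.05 s, during which the arm holds its last target. There are 200 camera calls.

## Working session

There is one attempt and no reset: what is moved stays moved. The work goes in short steps, Python scripts to look and compute and a shell command to move; the robot and the scene stay as the last step left them, time stands still between calls to the robot, and variables do not carry over. Pictures are saved under pics/ and viewed, at most 10 in all, crops included, and the job is handed in when it is done.

```bash
mkdir -p pics; ls; python3 - <<'E'
from bench import r
import cv2, json, numpy as np
s=r.get_state(); print(s['time_s'],s['position'],s['orientation'],s['ft_force'],s['width'])
a=r.capture("scene"); b=r.capture("top")
for n,i in(("scene",a),("top",b)): cv2.imwrite(f"pics/{n}0.png",cv2.cvtColor(i,cv2.COLOR_RGB2BGR))
for n in("scene","top","wrist"):
  p=r.camera_params(n); R=np.array(p['R']);t=np.array(p['t']);print(n,np.round(p['mtx'],1).tolist(),'C',np.round(-R.T@t,3),'fwd',np.round(R[2],2),'right',np.round(R[0],2))
E
```

```text
pics
0.0 [ 0.14385656 -0.5306152   0.23059936] [ 9.91252037e-01  1.31980945e-01 -8.48817557e-05 -6.49105673e-04] [-0.278222    0.23507951 -0.41134329] 0.08555397935932446
scene [[380.0, 0.0, 253.8], [0.0, 380.0, 188.7], [0.0, 0.0, 1.0]] C [ 1.498 -0.3    0.888] fwd [-0.75  0.22 -0.62] right [0.28 0.96 0.  ]
top [[387.4, 0.0, 251.3], [0.0, 387.4, 188.8], [0.0, 0.0, 1.0]] C [0.254 0.015 1.21 ] fwd [ 0.23 -0.01 -0.97] right [-0.03 -1.    0.  ]
wrist [[277.5, 0.0, 254.6], [0.0, 277.5, 193.9], [0.0, 0.0, 1.0]] C [ 0.214 -0.512  0.372] fwd [-0.28 -0.08 -0.96] right [ 0.26 -0.97  0.  ]
```

View pics/scene0.png

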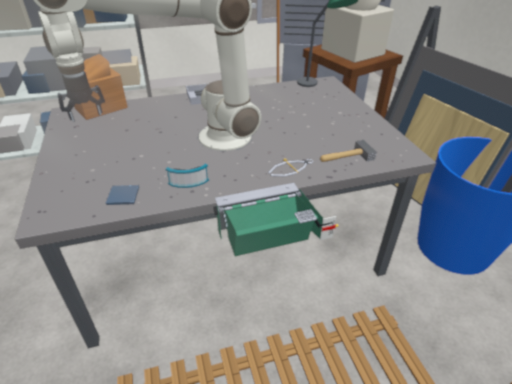

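View pics/top0.png

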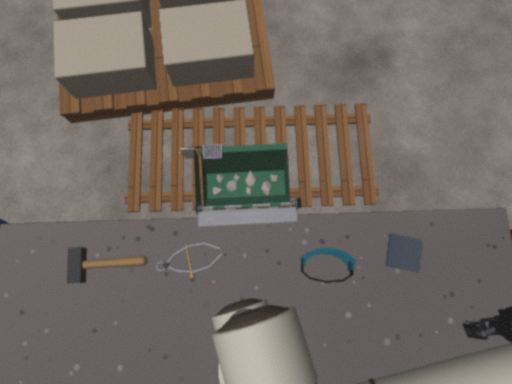

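The scene picture shows the bin at the far edge, with the plate near (305,216) and the scale with its red band near (328,228). In the top picture the plate is near (212,151), the scale near (190,149) and the apron spans (197..297, 208..226). I'll enlarge both and measure.

```bash
cat > h.py <<'E'
import numpy as np, cv2
from bench import r
def ray(cam,uv,p=None):
    p=p or r.camera_params(cam); R=np.array(p['R']);t=np.array(p['t'])
    d=R.T@np.linalg.solve(np.array(p['mtx']),[uv[0],uv[1],1.]); return -R.T@t,d/np.linalg.norm(d)
def onz(cam,uv,z,p=None):
    c,d=ray(cam,uv,p); return c+d*(z-c[2])/d[2]
def proj(cam,X,p=None):
    p=p or r.camera_params(cam); q=np.array(p['mtx'])@(np.array(p['R'])@X+np.array(p['t'])); return q[:2]/q[2]
def tri(r1,r2):
    (a,d),(b,e)=r1,r2; s=np.linalg.lstsq(np.c_[d,-e],b-a,rcond=None)[0]; P,Q=a+d*s[0],b+e*s[1]; return (P+Q)/2,np.linalg.norm(P-Q)
E
python3 - <<'E'
import cv2,numpy as np
a=cv2.imread('pics/scene0.png')[180:255,205:355]; b=cv2.imread('pics/top0.png')[138:233,170:310]
a=cv2.resize(a,(750,375),interpolation=cv2.INTER_CUBIC)
cv2.imwrite('pics/s_crop.png',a); cv2.imwrite('pics/t_crop.png',cv2.resize(b,(784,532),interpolation=cv2.INTER_CUBIC))
E
```

```text
(no output)
```

View pics/s_crop.png

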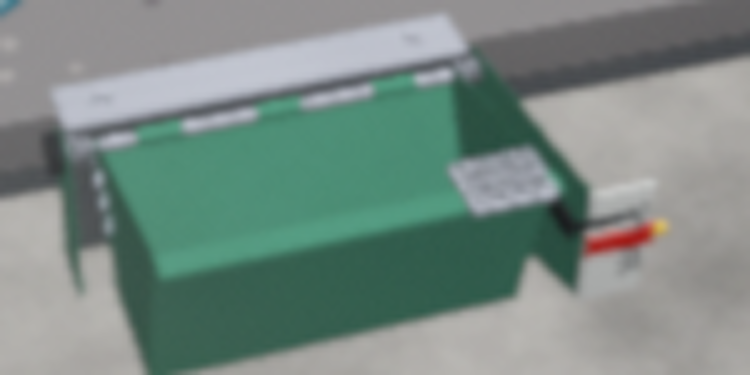

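View pics/t_crop.png

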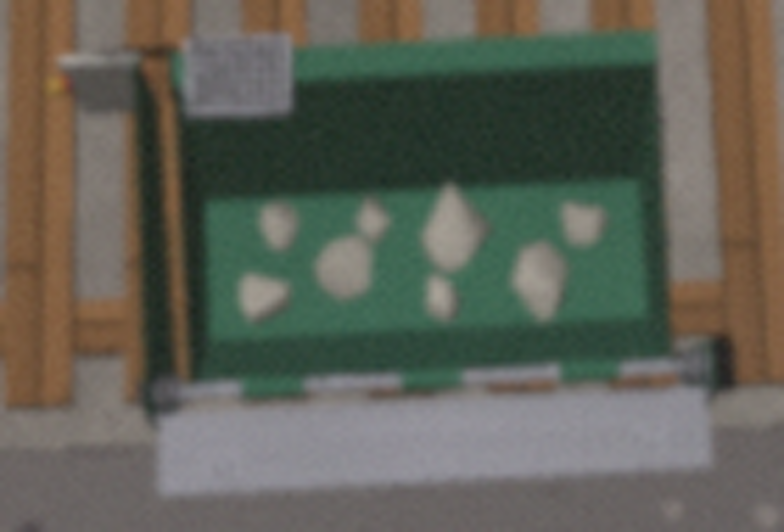

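The scene crop shows plate corners at about (450,165), (528,147), (562,192), (475,214), and the red band centred at about (620,238). The needle lies just above the band. The top crop shows plate corners at about (183,40), (290,33), (292,115), (189,118). Apron corners there are (160,493), (711,467), and (155,402), (711,388) at the front.

```bash
python3 - <<'E'
from h import *
S=lambda x,y:((x+.5)/5-.5+205,(y+.5)/5-.5+180)
T=lambda x,y:((x+.5)/5.6-.5+170,(y+.5)/5.6-.5+138)
pcs=[S(450,165),S(528,147),S(562,192),S(475,214)]
pct=[T(292,115),T(189,118),T(183,40),T(290,33)]
P=[]
for a,b in zip(pcs,pct):
    X,e=tri(ray('scene',a),ray('top',b)); P.append(X); print('plate corner',X.round(4),'gap',round(e,4))
P=np.array(P); print('plate centre',P.mean(0).round(4))
ys=((P[1]-P[0])+(P[2]-P[3]))[:2]; xs=((P[3]-P[0])+(P[2]-P[1]))[:2]
print('yaw y-side',np.degrees(np.arctan2(-ys[0],ys[1])),'x-side',np.degrees(np.arctan2(xs[1],xs[0])))
A=onz('top',T(160,493),.003);B=onz('top',T(711,467),.003); print('apron rear',A.round(4),B.round(4),np.linalg.norm(A-B))
v=(A-B)[:2]; yaw=np.arctan2(-v[0],v[1]); print('yaw apron',np.degrees(yaw))
ex=np.array([np.cos(yaw),np.sin(yaw),0]);ey=np.array([-ex[1],ex[0],0])
O=(A+B)/2; O[2]=0; O=O+ex*.042; print('carrier O',O.round(4))
pp=O+ex*.188+ey*.1; print('plate by apron',pp.round(4))
O2=P.mean(0)-ex*.188-ey*.1;O2[2]=0
# red band in scene raw
im=cv2.imread('pics/scene0.png').astype(int)
b,g,rr=im[...,0],im[...,1],im[...,2]
w=np.clip(rr-np.maximum(g,b)-15,0,None); m=np.zeros_like(w); m[215:245,310:350]=1; w=w*m
yy,xx=np.mgrid[:384,:512]; c=((w*xx).sum()/w.sum(),(w*yy).sum()/w.sum()); print('red px',np.round(c,2),w.astype(bool).sum())
for Oc in(O,O2):
  C,d=ray('scene',c); s=((Oc+ex*.209-C)@ex)/(d@ex); X=C+d*s; print('red local',((X-Oc)@ex).round(4),((X-Oc)@ey).round(4),X[2].round(4))
  for z in(.014,-.006,-.03): print(z,proj('scene',Oc+ex*.208+ey*.181+np.array([0,0,z])).round(2))
for d in r.get_state(),: print(d['time_s'])
E
```

```text
plate corner [0.6276 0.0966 0.0432] gap 0.0019
plate corner [0.6269 0.1536 0.0449] gap 0.0004
plate corner [0.6737 0.1575 0.0441] gap 0.0014
plate corner [0.6762 0.0962 0.0427] gap 0.0
plate centre [0.6511 0.126  0.0437]
yaw y-side 1.6019139735366144 x-side 2.0628918708234374
apron rear [0.4215 0.1753 0.003 ] [ 0.4265 -0.1334  0.003 ] 0.30875063234571437
yaw apron 0.9398868026873571
carrier O [0.466  0.0216 0.    ]
plate by apron [0.6523 0.1247 0.    ]
red px [328.81 227.42] 85
red local 0.209 0.1841 -0.0138
0.014 [328.87 221.43]
-0.006 [328.13 225.75]
-0.03 [327.26 230.83]
red local 0.209 0.1836 -0.0151
0.014 [329.06 221.12]
-0.006 [328.32 225.44]
-0.03 [327.45 230.52]
0.1
```

```bash
python3 -m jog '[{"delta_pos":[0.025,0.033,0],"twist":[0,0,3.8],"grip":1},{"delta_pos":[0.025,0.033,0],"twist":[0,0,3.8],"grip":1},{"delta_pos":[0.025,0.033,0],"twist":[0,0,3.8],"grip":1},{"delta_pos":[0.025,0.033,0],"twist":[0,0,3.8],"grip":1},{"delta_pos":[0.025,0.033,0],"twist":[0,0,3.8],"grip":1},{"delta_pos":[0.025,0.033,0],"twist":[0,0,3.8],"grip":1},{"delta_pos":[0.025,0.033,0],"twist":[0,0,3.8],"grip":1},{"delta_pos":[0.025,0.033,0],"twist":[0,0,3.8],"grip":1},{"delta_pos":[0.025,0.033,0],"twist":[0,0,3.8],"grip":1},{"delta_pos":[0.025,0.033,0],"twist":[0,0,3.8],"grip":1}]' 20
python3 -m jog '[{"delta_pos":[0.025,0.033,0],"twist":[0,0,3.8],"grip":1},{"delta_pos":[0.025,0.033,0],"twist":[0,0,3.8],"grip":1},{"delta_pos":[0.025,0.033,0],"twist":[0,0,3.8],"grip":1},{"delta_pos":[0.025,0.033,0],"twist":[0,0,3.8],"grip":1},{"delta_pos":[0.025,0.033,0],"twist":[0,0,3.8],"grip":1},{"delta_pos":[0.025,0.033,0],"twist":[0,0,3.8],"grip":1},{"delta_pos":[0.025,0.033,0],"twist":[0,0,3.8],"grip":1},{"delta_pos":[0.025,0.033,0],"twist":[0,0,3.8],"grip":1},{"delta_pos":[0.02,0.025,0],"twist":[0,0,3.8],"grip":1},{"delta_pos":[0,0,0],"twist":[0,0,3.8],"grip":1}]'
python3 - <<'E'
from h import *
s=r.get_state(); print(s['time_s'],s['joint_pos'],s['position'],s['ft_force'],s['orientation'])
p=r.camera_params('wrist'); b=r.capture("wrist"); cv2.imwrite("pics/w1.png",b[...,::-1])
for n,X in(('plate',[.651,.1255,.047]),('red',[.671,.204,-.0145])): print(n,proj('wrist',np.array(X),p).round(1))
E
```

```text
time_s: 1.1
position: [0.3946, -0.1992, 0.2311]
orientation: [0.894, 0.449, -0.0, -0.0]
ft_force: [1.0, -1.3, -0.1]
width: 0.0
finger_force: 0.0
time_s: 2.1
position: [0.6153, 0.0913, 0.229]
orientation: [0.698, 0.716, -0.001, -0.001]
ft_force: [-0.8, -1.0, 0.2]
width: 0.0
finger_force: 0.0
2.1 [1.46977035e-01 2.68432503e-01 3.79325088e-01 1.68399094e+00
 5.42525288e-04 1.69156263e+00] [0.6153198  0.09125108 0.22904798] [-0.75593362 -0.96748778  0.21492499] [ 0.69777917  0.71631197 -0.00075075 -0.00091367]
plate [286.7 146.4]
red [300.7  79.7]
```

View pics/w1.png

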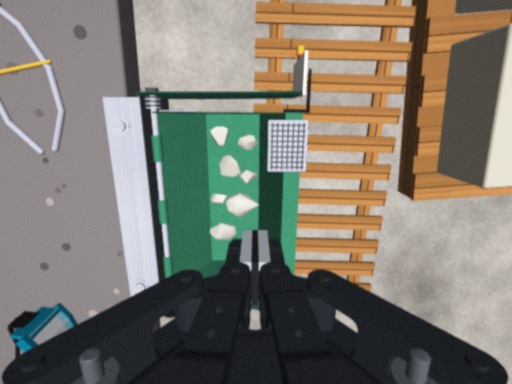

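The wrist picture shows the plate's corners at (268,121) to (307,171), centred at (287.5,146). The prediction was (286.7,146.4), so the position agrees.

```bash
python3 -m jog '[{"delta_pos":[0.009,0.0085,0],"twist":[0,0,0],"grip":1},{"delta_pos":[0.009,0.0085,0],"twist":[0,0,0],"grip":1},{"delta_pos":[0.009,0.0085,-0.025],"twist":[0,0,0],"grip":1},{"delta_pos":[0.009,0.0085,-0.03],"twist":[0,0,0],"grip":1},{"delta_pos":[0,0,-0.035],"twist":[0,0,0],"grip":1},{"delta_pos":[0,0,-0.035],"twist":[0,0,0],"grip":1},{"delta_pos":[0,0,-0.025],"twist":[0,0,0],"grip":1},{"delta_pos":[0,0,-0.015],"twist":[0,0,0],"grip":1},{"delta_pos":[0,0,0],"twist":[0,0,0],"grip":1},{"delta_pos":[0,0,0],"twist":[0,0,0],"grip":1}]'
cat > look.py <<'E'
from h import *
import sys
im=r.capture('scene'); n=sys.argv[1]
c=im[196:252,290:360]; cv2.imwrite(f'pics/{n}.png',cv2.resize(c[...,::-1],(700,560),interpolation=cv2.INTER_CUBIC))
np.save(f'pics/{n}.npy',im)
a=im.astype(int)
# columns across the scale: print dark/red profile averaged along band slope
for y in range(213,238):
    print(y,' '.join('%3d/%3d'%(a[y,x,0],a[y,x,1]) for x in range(319,337,2)))
s=r.get_state(); print(s['time_s'],s['position'].round(4),s['ft_force'].round(1))
E
python3 look.py z0
```

```text
time_s: 3.15
position: [0.6503, 0.122, 0.0675]
orientation: [0.7, 0.714, 0.0, 0.0]
ft_force: [0.4, 1.1, 0.1]
width: 0.0001
finger_force: 0.0
213 118/130 168/167 170/168 171/169 172/170 172/170 174/172 175/173 173/171
214  83/105 157/159 170/168 171/168 171/169 172/170 175/172 174/172 170/169
215  56/ 87 130/140 168/168 170/169 170/167 172/169 176/174 179/178 177/175
216  45/ 80  93/113 158/161 171/170 174/173 179/177 185/185 191/192 190/190
217  43/ 80  60/ 90 147/153 179/178 188/188 195/196 193/194 187/188 182/183
218  44/ 80  48/ 81 152/159 192/193 194/195 187/189 183/185 177/178 172/173
219  43/ 78  45/ 79 150/156 183/185 182/184 175/177 174/176 169/171 167/168
220  42/ 76  48/ 80 144/149 172/175 173/175 170/173 167/169 155/157 159/160
221  40/ 71  51/ 82 143/148 169/172 168/170 162/164 145/147 145/147 155/155
222  40/ 65  53/ 82 142/146 161/164 149/152 132/135 116/118 138/139 154/153
223  39/ 57  53/ 77 118/123 123/125 109/111 107/110 117/119 138/136 167/153
224  34/ 42  44/ 57  84/ 88  91/ 93 111/111 137/137 149/140 147/119 189/141
225  30/ 35  50/ 56 104/105 132/123 160/142 162
[... 284 characters left out ...]
 161/ 50 160/ 67 147/ 72 139/ 83 154/131 162/151
230  42/ 77 103/ 92 155/ 82 162/104 162/124 145/126 133/121 152/148 161/158
231  42/ 76 115/111 162/139 166/152 165/157 145/144 131/132 150/150 160/159
232  45/ 78 132/134 167/163 167/167 164/165 141/142 130/132 150/149 158/156
233  48/ 80 138/143 167/168 168/170 166/167 144/146 139/140 153/152 157/155
234  50/ 81 140/145 167/169 168/170 165/167 148/150 157/159 157/157 156/154
235  54/ 83 145/150 167/169 168/170 166/168 161/162 165/168 160/159 157/154
236  66/ 90 150/154 167/169 167/169 167/169 166/168 166/167 159/158 157/154
237  93/108 152/156 166/168 167/169 166/168 165/166 162/162 158/156 158/155
3.2 [0.6507 0.1222 0.0681] [ 0.5 -1.5  0.5]
```

View pics/z0.png

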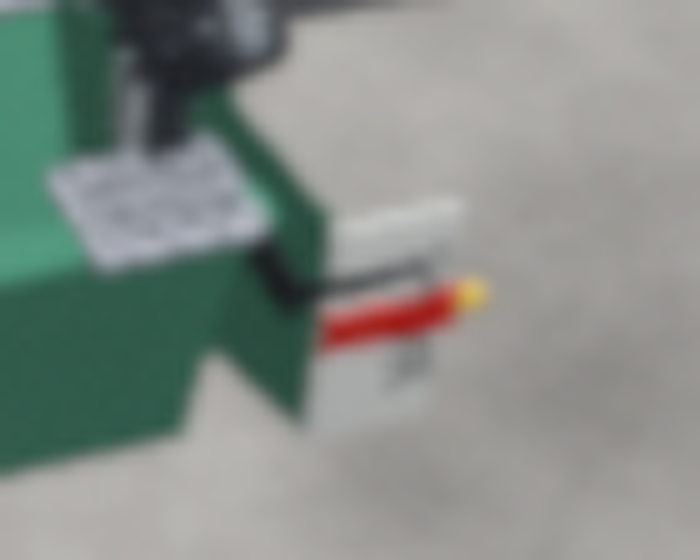

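The crop shows the closed fingers above the plate, off the pixel path to the scale. The needle crosses the scale at row 224 (column 325) and the red band's centre is at row 228.3. Next I'll correct for the needle's stand-off parallax.

```bash
python3 - <<'E'
from h import *
yaw=np.radians(1.4); ex=np.array([np.cos(yaw),np.sin(yaw),0]);ey=np.array([-ex[1],ex[0],0]);ez=np.array([0,0,1.])
O=np.array([.652,.126,0])-ex*.188-ey*.1
L=lambda x,y,z:O+ex*x+ey*y+ez*z
def row(x,z,col):
    # row at given column, for line along y at local x,z
    a,b=proj('scene',L(x,.158,z)),proj('scene',L(x,.204,z)); return a[1]+(col-a[0])/(b[0]-a[0])*(b[1]-a[1])
im=np.load('pics/z0.npy').astype(float)
print('scale cols',proj('scene',L(.208,.158,0)).round(1),proj('scene',L(.208,.204,0)).round(1))
for col in(323,325,327,329):
    top,bot=row(.208,.032,col),row(.208,-.066,col); tip=row(.215,.014,col)
    red=im[220:236,col,0]-im[220:236,col,1]-8; red=np.clip(red,0,None); rc=(red*np.arange(220,236)).sum()/red.sum()
    dk=np.clip(150-im[219:227,col,1],0,None)*(im[219:227,col,0]-im[219:227,col,1]<10); pc=(dk*np.arange(219,227)).sum()/dk.sum()
    k=(row(.208,-.03,col)-row(.208,.014,col))/44
    # red z from absolute and relative to pointer, band face assumed at x=.210
    zr=[14-(rc-o-row(.210,.014,col))/k for o in(0,pc-tip)]
    print(col,'scale top/bot',round(top,2),round(bot,2),'tip pred/obs',round(tip,2),round(pc,2),'red',round(rc,2),'z abs/rel',np.round(zr,1),'px/mm',round(k,3))
for col in(325,327): print(col,[int(v) for v in im[234:248,col,1]])
E
```

```text
scale cols [322.4 225.6] [334.7 222.8]
323 scale top/bot 218.71 238.73 tip pred/obs 224.13 224.0 red 228.64 z abs/rel [-13.4 -14. ] px/mm 0.206
325 scale top/bot 218.27 238.26 tip pred/obs 223.67 224.02 red 228.25 z abs/rel [-13.8 -12.1] px/mm 0.206
327 scale top/bot 217.82 237.78 tip pred/obs 223.22 223.5 red 227.77 z abs/rel [-13.6 -12.3] px/mm 0.205
329 scale top/bot 217.37 237.31 tip pred/obs 222.77 222.97 red 227.5 z abs/rel [-14.6 -13.6] px/mm 0.205
325 [170, 170, 169, 169, 165, 159, 154, 151, 150, 150, 151, 153, 155, 157]
327 [167, 168, 169, 168, 161, 154, 149, 148, 148, 148, 147, 148, 151, 153]
```

```bash
python3 -m jog '[{"delta_pos":[0.001,0.001,-0.005],"twist":[0,0,0],"grip":1},{"delta_pos":[0.001,0.001,-0.005],"twist":[0,0,0],"grip":1},{"delta_pos":[0.0,0.001,-0.005],"twist":[0,0,0],"grip":1},{"delta_pos":[0,0,-0.004],"twist":[0,0,0],"grip":1},{"delta_pos":[0.0006,0,-0.003],"twist":[0,0,0],"grip":1},{"delta_pos":[0.0006,0,-0.003],"twist":[0,0,0],"grip":1},{"delta_pos":[0.0006,0,-0.003],"twist":[0,0,0],"grip":1},{"delta_pos":[0.0006,0,-0.003],"twist":[0,0,0],"grip":1},{"delta_pos":[0.0006,0,-0.003],"twist":[0,0,0],"grip":1},{"delta_pos":[0.0006,0,-0.002],"twist":[0,0,0],"grip":1}]'
cat > meas.py <<'E'
from h import *
import sys
im=r.capture('scene').astype(float); np.save(f'pics/{sys.argv[1]}.npy',im); im0=np.load('pics/z0.npy').astype(float)
cv2.imwrite(f'pics/{sys.argv[1]}.png',cv2.resize(im[196:252,290:360,::-1].astype(np.uint8),(700,560),interpolation=cv2.INTER_CUBIC))
for col in(323,325,327,329):
    print(col,' '.join('%d:%d/%d'%(y,im[y,col,0],im[y,col,1]) for y in range(220,237)))
s=r.get_state(); print(s['time_s'],s['position'].round(4),s['ft_force'].round(1))
E
python3 meas.py z1
```

```text
time_s: 4.2
position: [0.6561, 0.1254, 0.0311]
orientation: [0.7, 0.714, 0.001, 0.0]
ft_force: [-0.2, 1.1, 7.3]
width: -0.0002
finger_force: 3.6
323 220:144/150 221:144/148 222:148/153 223:153/156 224:155/159 225:159/162 226:162/156 227:153/120 228:112/70 229:95/40 230:137/81 231:160/139 232:167/163 233:167/168 234:167/169 235:167/169 236:166/168
325 220:172/174 221:170/172 222:170/172 223:171/173 224:170/172 225:171/168 226:172/152 227:151/106 228:111/54 229:122/52 230:152/105 231:164/151 232:167/167 233:168/170 234:168/170 235:168/170 236:167/169
327 220:172/175 221:170/173 222:170/172 223:170/173 224:170/172 225:175/164 226:179/128 227:142/77 228:108/41 229:140/67 230:159/124 231:165/156 232:165/165 233:165/167 234:164/166 235:166/167 236:167/169
329 220:170/172 221:168/171 222:167/169 223:163/165 224:165/165 225:164/151 226:159/106 227:128/54 228:128/36 229:139/73 230:143/125 231:145/144 232:141/143 233:143/145 234:148/149 235:160/162 236:166/168
4.25 [0.6561 0.1254 0.0308] [-0.3  1.6  5.5]
```

The needle has come down 4.4 px, about 21 mm, and needs about 27 mm to reach the band's middle. I'll go 4 mm further.

```bash
python3 -m jog '[{"delta_pos":[0.0004,0,-0.001],"twist":[0,0,0],"grip":1},{"delta_pos":[0.0004,0,-0.001],"twist":[0,0,0],"grip":1},{"delta_pos":[0.0004,0,-0.001],"twist":[0,0,0],"grip":1},{"delta_pos":[0,0,-0.001],"twist":[0,0,0],"grip":1},{"delta_pos":[0,0,0],"twist":[0,0,0],"grip":1},{"delta_pos":[0,0,0],"twist":[0,0,0],"grip":1},{"delta_pos":[0,0,0],"twist":[0,0,0],"grip":1},{"delta_pos":[0,0,0],"twist":[0,0,0],"grip":1},{"delta_pos":[0,0,0],"twist":[0,0,0],"grip":1},{"delta_pos":[0,0,0],"twist":[0,0,0],"grip":1}]'
python3 meas.py z2
```

```text
time_s: 5.25
position: [0.657, 0.1254, 0.0271]
orientation: [0.7, 0.714, 0.001, 0.0]
ft_force: [-2.5, 0.3, 6.8]
width: 0.0002
finger_force: 3.2
323 220:144/149 221:144/148 222:148/153 223:153/157 224:155/159 225:159/162 226:167/156 227:173/119 228:147/69 229:99/45 230:103/80 231:147/137 232:164/162 233:167/168 234:167/169 235:167/169 236:167/169
325 220:172/174 221:169/171 222:170/172 223:171/172 224:170/172 225:172/168 226:179/151 227:176/104 228:141/54 229:99/53 230:125/105 231:157/152 232:166/167 233:168/170 234:168/170 235:168/169 236:167/169
327 220:172/174 221:170/172 222:170/172 223:169/172 224:170/172 225:176/164 226:186/127 227:169/75 228:120/44 229:106/69 230:145/123 231:162/156 232:164/165 233:166/167 234:165/166 235:166/167 236:167/169
329 220:170/172 221:168/170 222:167/169 223:163/165 224:165/166 225:168/151 226:176/104 227:152/53 228:109/37 229:113/74 230:135/125 231:143/143 232:141/143 233:144/146 234:148/150 235:160/162 236:165/167
5.3 [0.657  0.1254 0.0271] [-2.   0.5  6.7]
```

View pics/z2.png

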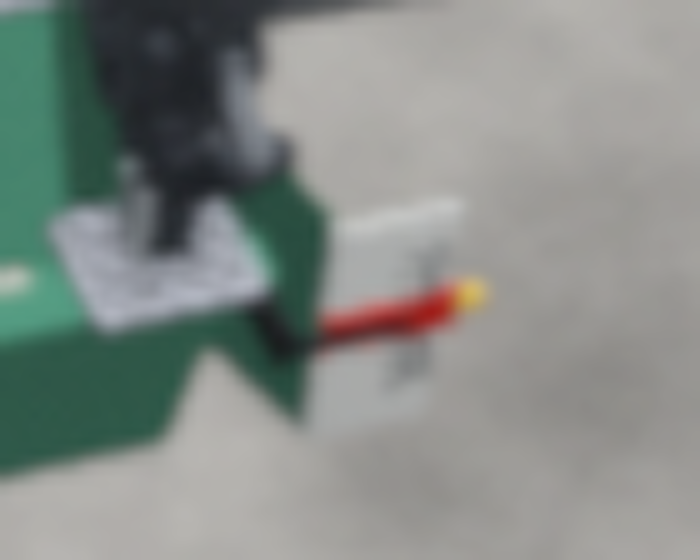

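The needle now lies across the band, at rows 228.4 to 229.2. That is a drop of about 26 mm, within 1–2 mm of the middle once parallax is allowed for. I'll hold for over a second, then release gently and back off.

```bash
python3 -m jog '[{"delta_pos":[0,0,0],"twist":[0,0,0],"grip":1},{"delta_pos":[0,0,0],"twist":[0,0,0],"grip":1},{"delta_pos":[0,0,0],"twist":[0,0,0],"grip":1},{"delta_pos":[0,0,0],"twist":[0,0,0],"grip":1},{"delta_pos":[0,0,0],"twist":[0,0,0],"grip":1},{"delta_pos":[0,0,0],"twist":[0,0,0],"grip":1},{"delta_pos":[0,0,0],"twist":[0,0,0],"grip":1},{"delta_pos":[0,0,0],"twist":[0,0,0],"grip":1},{"delta_pos":[0,0,0],"twist":[0,0,0],"grip":1},{"delta_pos":[0,0,0],"twist":[0,0,0],"grip":1}]'
python3 -m jog '[{"delta_pos":[0,0,0],"twist":[0,0,0],"grip":1},{"delta_pos":[0,0,0],"twist":[0,0,0],"grip":1},{"delta_pos":[0,0,0],"twist":[0,0,0],"grip":1},{"delta_pos":[-0.0006,0,0.003],"twist":[0,0,0],"grip":1},{"delta_pos":[-0.0006,0,0.003],"twist":[0,0,0],"grip":1},{"delta_pos":[-0.0006,0,0.004],"twist":[0,0,0],"grip":1},{"delta_pos":[-0.0006,0,0.004],"twist":[0,0,0],"grip":1},{"delta_pos":[-0.0006,0,0.004],"twist":[0,0,0],"grip":1},{"delta_pos":[-0.0006,0,0.004],"twist":[0,0,0],"grip":1},{"delta_pos":[0,0,0.005],"twist":[0,0,0],"grip":1}]'
python3 -m jog '[{"delta_pos":[0,0,0.01],"twist":[0,0,0],"grip":1},{"delta_pos":[0,0,0.02],"twist":[0,0,0],"grip":1},{"delta_pos":[0,0,0.03],"twist":[0,0,0],"grip":1},{"delta_pos":[0,0,0.03],"twist":[0,0,0],"grip":1},{"delta_pos":[0,0,0.03],"twist":[0,0,0],"grip":1},{"delta_pos":[0,0,0.02],"twist":[0,0,0],"grip":1},{"delta_pos":[0,0,0.01],"twist":[0,0,0],"grip":1},{"delta_pos":[0,0,0],"twist":[0,0,0],"grip":1},{"delta_pos":[0,0,0],"twist":[0,0,0],"grip":1},{"delta_pos":[0,0,0],"twist":[0,0,0],"grip":1}]'
python3 meas.py z3; python3 - <<'E'
import numpy as np
a=np.load('pics/z0.npy').astype(float)[213:240,300:345];b=np.load('pics/z3.npy')[213:240,300:345];print('max/mean diff to rest',abs(a-b).max(),abs(a-b).mean())
E
```

```text
time_s: 6.3
position: [0.657, 0.1254, 0.0271]
orientation: [0.7, 0.714, 0.001, 0.0]
ft_force: [-1.9, 0.8, 6.8]
width: 0.0002
finger_force: 3.2
time_s: 7.3
position: [0.653, 0.125, 0.0532]
orientation: [0.7, 0.714, -0.0, -0.0]
ft_force: [-0.2, 0.2, -0.2]
width: -0.0003
finger_force: 0.0
time_s: 8.3
position: [0.6527, 0.1251, 0.2016]
orientation: [0.7, 0.714, -0.001, -0.001]
ft_force: [-0.0, -0.1, 0.2]
width: 0.0
finger_force: 0.0
323 220:145/150 221:144/149 222:142/147 223:119/123 224:84/88 225:106/106 226:154/138 227:175/116 228:165/69 229:155/47 230:157/83 231:163/140 232:168/163 233:169/170 234:168/170 235:168/170 236:168/170
325 220:174/175 221:170/173 222:161/164 223:124/126 224:92/93 225:133/124 226:171/137 227:181/101 228:170/49 229:162/50 230:163/105 231:167/153 232:169/168 233:169/171 234:169/171 235:169/171 236:169/171
327 220:173/176 221:168/171 222:151/153 223:110/112 224:112/111 225:161/143 226:186/123 227:178/73 228:164/36 229:160/67 230:163/125 231:166/157 232:166/166 233:166/168 234:166/168 235:167/168 236:168/170
329 220:171/173 221:163/165 222:133/136 223:108/110 224:138/138 225:163/143 226:179/103 227:171/52 228:158/31 229:149/73 230:146/127 231:146/145 232:141/143 233:144/146 234:149/151 235:161/163 236:167/169
8.35 [0.6527 0.1251 0.2017] [0.1 0.1 0.2]
max/mean diff to rest 6.0 0.7967078189300412
```

The pointer and the red band look the same as in the picture taken before pressing, and the hand is clear.

```bash
python3 -c "
from bench import r
print(r.close_job())"
```

```text
the job is handed in; nothing more can be done
None
```

The full indicator works: I pressed the pointer to within about 2 mm of the middle of the red mark and held it there for over a second. The bin then came fully back up, the red index had not moved, the hand is clear, and the job is handed in.

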